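# Shim a board preheater level

### The job

The preheater on the repair bench has a seized short foot, so one front corner is low, it rocks, and parts would drift when the solder melts. Pick up the orange wedge shim, set it down softly flat on the bench and ease it gently, thin end first, under that low foot until the bubble of the round level on top sits inside its ring and you feel the lifted foot at the opposite corner come down and bear on the bench; stop there without forcing the shim further, let go and leave it in place. Do not lean on the shim, and let it do the lifting: do not touch or shove the preheater or the level, and leave the other things on the bench alone.

Things in the scene. Friction and masses are not known exactly. Their poses are not given: they have to be found in the camera images.
- heater: blue board preheater, 2.4 kg (+-10 percent): steel case 190 x 190 mm, 24 mm high, underside 20 mm above the bench, 180 x 180 mm aluminium hot plate on top (top face at 53 mm). Origin in the middle of its foot plane, x from the front panel to the back, y to its left. Four black domed feet (ball-shaped, 15 mm radius) at x, y = +-80 mm; the front left one (x -80, y +80) is short
- low_foot (a point): lowest point of the short front left foot (rigid, ball-shaped, 15 mm radius), 15 mm in from the case's front face and left side. It is 4.5 to 7 mm shorter than the others; a transformer keeps it down on the bench with about 5 N until the opposite foot lands
- far_foot (a point): lowest point of the back right foot, diagonally opposite the short one. It hangs as far off the bench as the short foot is short and lands when the preheater is level. From there each newton it takes loads the shim with one newton more than its 5 N, so the push that drives the shim stiffens within a few mm of travel
- shim: orange nylon wedge shim, 128 mm long, 26 mm wide, 34 g, lying flat. Origin at the centre of its underside, x from thick heel to thin tip, z up. The ramp rises evenly from 1.5 mm thick at the tip (x = +64 mm) to 13.5 mm at x = -36 mm; behind it a 28 mm heel, 13.5 mm thick, with flat parallel sides. Slippery (friction about 0.35) yet it stays put; some 10 N drives it
- shim_tip (a point): middle of the shim's thin edge, at its underside
- shim_heel (a point): middle of the shim's heel (x = -50 mm, 6.75 mm above its underside), the place to grip it
- level: round bull's-eye level standing loose on the hot plate, black and aluminium, 60 mm across, 14 mm high, green face; origin at the centre of its underside
- vial_centre (a point): centre of the level's green face, which is the centre of the black ring (24 mm across) that the bubble must sit in
- bubble (a point): centre of the level's pale 16 mm bubble. It floats towards the high side, 4 mm for each 0.01 rad of tilt, until it meets the edge (12.5 mm from the centre along either of the level's own x and y); it settles in about half a second
- multimeter: bystander: black and yellow multimeter, 150 x 82 x 34 mm, lying on its back; origin at the centre of its underside
- solder_reel: bystander: standing solder reel, 60 mm across, 40 mm high; origin at the centre of its underside
- screwdriver: bystander: red-handled screwdriver, 180 mm long, lying on the bench
- table: the wooden bench top, flat, its top face at height 0; it does not move
Not all that is in view belongs to the job. Of the things like the shim, leave any that is black; of the rest the larger one is meant.

How it is judged:
By the outcome, as a careful person would: the job done as asked, in the order asked, and still so for the second after the job is handed in, with the robot touching nothing.
It also fails if it takes over 72 s, if anything falls off the work surface, if the arm or the gripper's body presses on something with over 40 N, if the wrist force passes 120 N, or if a joint passes its speed limit or range.

### The arm

A 6-joint arm with a two-finger parallel gripper is mounted at the origin on the work surface. World frame = base frame: x ahead of the robot, y to its left, z up, the work surface at z = 0. Lengths are in m, angles in rad, forces in N, time in s.
With the tool pointing down it reaches from about 0.275 to 0.975 m from the base axis. Payload 8.4 kg.
Tool frame: the origin (TCP) lies at the very end of the fingers, on their centre line; the grasp point (between the pads) lies 19 mm behind it; z points along the fingers, y is the line along which they close (so a half turn about z gives the same grasp; the last joint's range is limited). The gripper opens to 92 mm and grips with 3 to 60 N. Pads are 20 mm wide; open, the fingers measure 128 mm over their backs; the gripper's body (75 mm by 189 mm) begins 69 mm behind the grasp point.
Start: joints at [1.271, 0.353, 1.633, -0, 1.155, -0.002], TCP at [0.183, 0.597, 0.215] pointing down, gripper open.
Joint ranges: [-2.63, 2.63], [-0.92, 2.1], [0.06, 2.66], [-1.3, 4.44], [0, 2.69], [-3.02, 3.02]. Speed limits (rad/s): [2.22, 2.22, 2.79, 3.14, 3.14, 3.14].

### API

Orientations are given as a unit quaternion [w, x, y, z].
In Python, from plant import r, read_camera, camera_info gives the robot as it stands. Calls block until the motion is done:
- r.move_to(position, orientation): joint-space move of the TCP to a pose.
- r.servo_line(position, ori=None, velocity=0.15, force_limit=None): straight line of the TCP; ori=None keeps the orientation; velocity is the mean speed in m/s. With force_limit (N) it stops when the force on the tool has changed by that much, and returns True; else False.
- r.move_joints(angles): joint-space move.
- r.open_jaws() and r.close_gripper(): open the fingers fully, or close them until they stop; the grip force is fixed at half the most.
- r.dwell(seconds).
- r.ik(position, orientation): joint angles nearest the present ones, or None.
- read_camera(name): name is "scene" or "side" or "wrist"; returns the picture (420x560x3 uint8, red, green, blue); there is no depth.
- camera_info(name): a dict with "fx", "fy", "cx", "cy" (pixels), "extrinsics" (4x4, takes a point from camera to world coordinates). Camera axes: x right, y up, looking along -z (the intrinsics and any distortion apply to the point x, -y, -z); pixel columns grow to the right and rows downward; lengths in m; the calibration is good to about 2 mm. A picture is of the moment at which its call begins: read the wrist's pose just before it. camera_info takes no time and is no camera call; for the wrist camera it gives the pose at the moment of the call.
A pose or a line that the arm cannot do raises r.IKError and nothing moves.
- r.hand_in(): hands the job in; it is judged then, once.
Readings, each from a call of its own:
- r.get_time_s(): time.
- r.get_joint_positions(): joint angles.
- r.get_joint_vel(): joint speeds.
- r.get_joint_torque(): joint torques, N m.
- r.get_eef_pos(): TCP position.
- r.get_ee_rot(): TCP orientation.
- r.get_ft_force(): force on the tool from outside, world axes, zero at the start.
- r.get_wrist_torque(): the same for the moment, N m.
- r.get_grip_width(): opening from 0.0 (shut) to 1.0 (fully open).
- r.get_grasp_force(): force on a finger pad.
Only numpy, scipy, OpenCV 4.12 (cv2) and the standard library are available. Lean on these libraries where they do the work, as an engineer would, in place of code of your own. Each camera call takes 0.05 s, during which the arm holds its last target. There are 200 camera calls.

## Working session

There is one attempt and no reset: what is moved stays moved. The work goes in short steps, each a Python script; the robot and the scene stay as the last script left them, time stands still between calls to the robot, and variables do not carry over. Pictures are saved under pics/ and viewed, at most 10 in all, crops included, and the job is handed in when it is done.

```bash
ls; mkdir -p pics; python3 - <<'E'
from plant import r, read_camera, camera_info
import cv2,numpy as np
for n in ["scene","side"]:
    im=read_camera(n); cv2.imwrite(f"pics/{n}0.png",cv2.cvtColor(im,cv2.COLOR_RGB2BGR))
    c=camera_info(n); print(n,{k:(np.round(v,3).tolist() if k=="extrinsics" else v) for k,v in c.items()})
print(r.get_time_s(),r.get_ft_force(),r.get_ee_rot())
E
```

```text
pics
scene {'fx': 452.6521835629481, 'fy': 452.6521835629481, 'cx': 274.28335112697243, 'cy': 209.95316307616946, 'extrinsics': [[-0.547, -0.62, 0.563, 1.244], [0.837, -0.408, 0.364, 0.419], [0.004, 0.671, 0.742, 0.977], [0.0, 0.0, 0.0, 1.0]]}
side {'fx': 529.0515364583764, 'fy': 529.0515364583764, 'cx': 289.840695627023, 'cy': 213.24315903762874, 'extrinsics': [[0.708, 0.541, -0.454, -0.127], [-0.706, 0.553, -0.442, -0.666], [0.012, 0.633, 0.774, 1.22], [0.0, 0.0, 0.0, 1.0]]}
0.1 [-0.06697007 -0.42767941 -0.67863902] [-7.54700057e-05  1.48349378e-01  9.88934843e-01 -5.75979301e-04]
```

View pics/scene0.png

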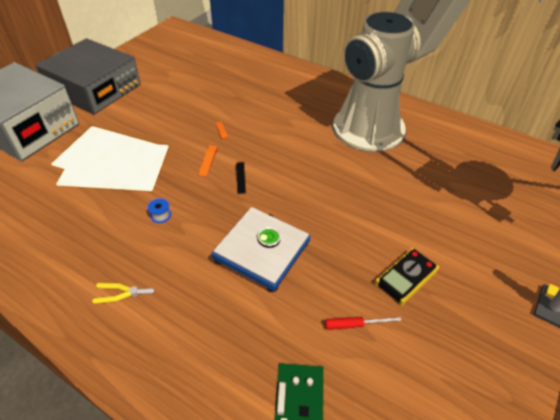

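View pics/side0.png

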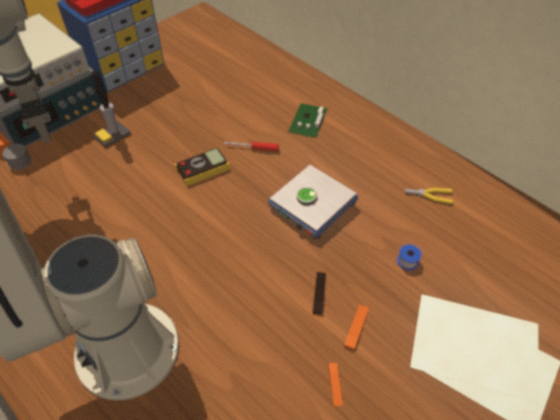

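The larger orange wedge is at scene (208,160) / side (356,327). The smaller orange one is at scene (222,130), and the black one at (240,178) is left alone. The heater is at scene (262,247). Next I'll measure these and zoom in.

```bash
cat > h.py <<'E'
import numpy as np, cv2
from plant import r, read_camera, camera_info
def cast(c,uv,z):
    E=c["extrinsics"]; uv=np.atleast_2d(uv).astype(float)
    d=np.c_[(uv[:,0]-c["cx"])/c["fx"],-(uv[:,1]-c["cy"])/c["fy"],-np.ones(len(uv))]@E[:3,:3].T
    return E[:3,3]+d*((z-E[2,3])/d[:,2])[:,None]
def proj(c,p):
    E=c["extrinsics"]; q=(np.atleast_2d(p)-E[:3,3])@E[:3,:3]
    return np.c_[c["cx"]+c["fx"]*q[:,0]/-q[:,2], c["cy"]-c["fy"]*q[:,1]/-q[:,2]]
def blobs(m,amin):
    cs,_=cv2.findContours(m.astype(np.uint8),cv2.RETR_EXTERNAL,cv2.CHAIN_APPROX_NONE)
    return [k[:,0,:] for k in cs if cv2.contourArea(k)>amin]
def orange(im):
    h=cv2.cvtColor(im,cv2.COLOR_RGB2HSV); return (h[...,0]>=5)&(h[...,0]<=13)&(h[...,1]>215)&(h[...,2]>190)
def rect(pts):  # metric rectangle: centre, long, short, yaw of long side
    (c,(w,h),a)=cv2.minAreaRect((pts[:,:2]*1000).astype(np.float32))
    if w<h: w,h,a=h,w,a+90
    return np.round(np.array(c)/1000,4),round(w),round(h),round(a,1)
def save(im,name,box=None,k=1):
    if box: im=im[box[1]:box[3],box[0]:box[2]]
    cv2.imwrite(f"pics/{name}.png",cv2.resize(cv2.cvtColor(im,cv2.COLOR_RGB2BGR),None,fx=k,fy=k,interpolation=cv2.INTER_CUBIC))
E
python3 - <<'E'
from h import *
out=[]
for n,box in [("scene",(190,110,330,310)),("side",(250,150,390,350))]:
    im=cv2.cvtColor(cv2.imread(f"pics/{n}0.png"),cv2.COLOR_BGR2RGB); c=camera_info(n)
    for b in blobs(orange(im),30): print(n,"or",b.mean(0).round(),rect(cast(c,b,0.006)))
    hsv=cv2.cvtColor(im,cv2.COLOR_RGB2HSV); m=(hsv[...,1]<60)&(hsv[...,2]>140)
    for b in blobs(m,1000):
        if box[0]<b[:,0].mean()<box[2]: 
            print(n,"plate",b.mean(0).round(),rect(cast(c,b,0.053)))
            q=cv2.approxPolyDP(b[:,None],8,True)[:,0]; print(q.tolist(),cast(c,q,.053).round(3)[:,:2].tolist())
    out.append(cv2.resize(im[box[1]:box[3],box[0]:box[2]],None,fx=2.8,fy=2.8,interpolation=cv2.INTER_CUBIC))
save(np.hstack(out),"crop1")
E
```

```text
scene or [207. 160.] (array([ 0.4435, -0.3552]), 136, 27, 22.9)
scene or [221. 130.] (array([ 0.2988, -0.4116]), 89, 19, 49.4)
scene plate [262. 245.] (array([0.6557, 0.0007]), 184, 180, 91.8)
[[252, 208], [214, 251], [274, 283], [308, 235]] [[0.571, -0.09], [0.745, -0.086], [0.742, 0.094], [0.569, 0.088]]
side plate [312. 197.] (array([ 6.529e-01, -5.000e-04]), 184, 177, 4.2)
[[309, 166], [270, 199], [317, 229], [355, 193]] [[0.733, 0.092], [0.555, 0.078], [0.572, -0.093], [0.75, -0.08]]
```

View pics/crop1.png

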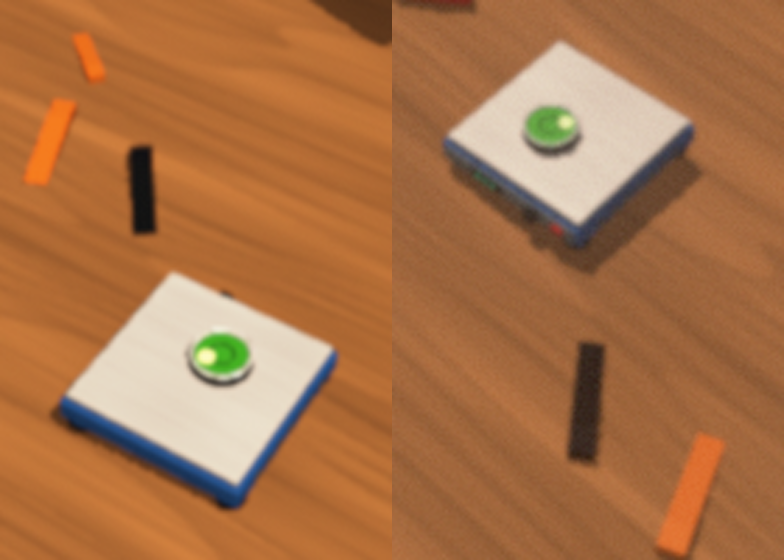

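```bash
cat >> h.py <<'E'
def Q(th): return [0,np.cos(th/2),np.sin(th/2),0]
E
python3 - <<'E'
from h import *
r.move_to([0.41,-0.33,0.28],Q(np.radians(23)))
c=camera_info("wrist"); im=read_camera("wrist"); save(im,"w1")
print(c["extrinsics"].round(3).tolist(),c["fx"],r.get_time_s(),r.get_eef_pos())
for b in blobs(orange(im),200): print(b.mean(0).round(),rect(cast(c,b,0.006)))
E
```

```text
[[0.391, 0.889, 0.239, 0.478], [-0.92, 0.378, 0.103, -0.3], [0.001, -0.26, 0.966, 0.451], [0.0, 0.0, 0.0, 1.0]] 311.64156783712946 3.4917 [ 0.41034895 -0.32958049  0.27992588]
[304. 263.] (array([ 0.2968, -0.4159]), 95, 21, 51.2)
```

View pics/w1.png

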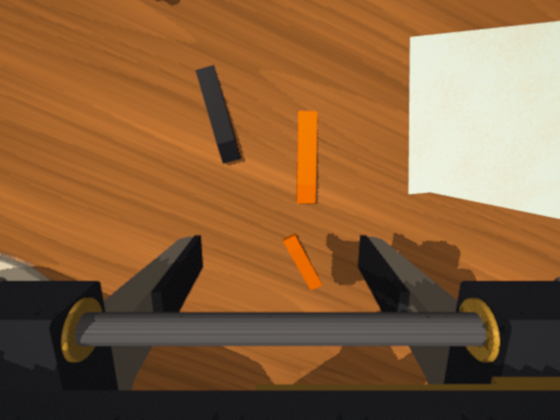

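The larger shim spans (307,111) to (307,203). A shade break at about row 185 suggests the heel is the near (lower) end. I'll check this numerically before gripping.

```bash
sed -i 's/h\[...,0\]<=13/h[...,0]<=18/' h.py; python3 - <<'E'
from h import *
im=cv2.cvtColor(cv2.imread("pics/w1.png"),cv2.COLOR_BGR2RGB); c=camera_info("wrist")
m=orange(im)
for b in blobs(m,300):
    print(b.mean(0).round(), b.min(0),b.max(0),rect(cast(c,b,0.006)))
for y in range(110,206,6): print(y,m[y,290:330].sum(),im[y,307])
t=np.array([[307,111],[307.5,186],[307,203]])
print(cast(c,t[0],.0015),cast(c,t[1],.0135),cast(c,t[2],.0))
E
```

```text
[302. 262.] [283 236] [321 289] (array([ 0.2966, -0.4159]), 95, 21, 51.2)
[306. 157.] [297 111] [317 203] (array([ 0.4463, -0.3548]), 130, 27, 23.2)
110 0 [187 106  38]
116 20 [240 124   0]
122 19 [241 123   0]
128 19 [240 122   0]
134 19 [240 123   0]
140 20 [240 122   0]
146 20 [240 122   0]
152 20 [241 121   0]
158 19 [241 121   0]
164 19 [241 120   0]
170 19 [241 120   0]
176 19 [241 121   0]
182 19 [241 120   0]
188 19 [238 110   0]
194 18 [238 110   0]
200 18 [239 110   0]
[[ 0.50603703 -0.32926733  0.0015    ]] [[ 0.41214109 -0.37139824  0.0135    ]] [[ 0.38626652 -0.38356509  0.        ]]
```

```bash
python3 - <<'E'
from h import *
q=Q(np.radians(23.5)); p=np.array([0.4007,-0.3747])
r.move_to([*p,0.08],q)
print(r.servo_line([*p,0.003],velocity=0.05,force_limit=4), r.get_eef_pos(), r.get_ft_force())
r.close_gripper(); print(r.get_grip_width()*92,r.get_grasp_force(),r.get_ft_force())
r.servo_line([*p,0.12],velocity=0.1)
print(r.get_grip_width()*92,r.get_ft_force(),r.get_time_s())
# look at heater from front-left with the wrist
th=np.radians(3)
for k in (0,np.pi,-np.pi): print(k,r.ik([0.40,0.08,0.14],Q(th+k)))
E
```

```text
False [ 0.40086264 -0.37487114  0.00329952] [-0.68655525  0.63813621  0.00952183]
25.2626160934626 29.99813675880432 [ 1.13730129 -0.37402973  0.40703517]
25.4769603292905 [-0.80018973 -0.07253647  0.33179176] 8.3417
0 [ 1.93718374e-01  1.11670760e-01  2.14739816e+00 -4.44089210e-16
  8.82523736e-01  1.71215482e+00]
3.141592653589793 [ 1.93718374e-01  1.11670760e-01  2.14739816e+00 -4.44089210e-16
  8.82523736e-01 -1.42943783e+00]
-3.141592653589793 [ 1.93718374e-01  1.11670760e-01  2.14739816e+00 -4.44089210e-16
  8.82523736e-01 -1.42943783e+00]
```

```bash
python3 - <<'E'
from h import *
r.move_to([0.40,0.07,0.14],Q(np.radians(3)))
c=camera_info("wrist"); im=read_camera("wrist"); save(im,"w2"); np.save("w2c.npy",c,allow_pickle=True)
print(c["extrinsics"].round(3).tolist(),r.get_time_s(),r.get_eef_pos())
for b in blobs(orange(im),200): print(b.mean(0).round(), b.min(0),b.max(0))
E
```

```text
[[0.052, 0.964, 0.259, 0.473], [-0.999, 0.05, 0.015, 0.074], [0.001, -0.26, 0.966, 0.311], [0.0, 0.0, 0.0, 1.0]] 10.025 [0.40038686 0.06948324 0.13997445]
[280. 137.] [254  35] [307 244]
```

View pics/w2.png

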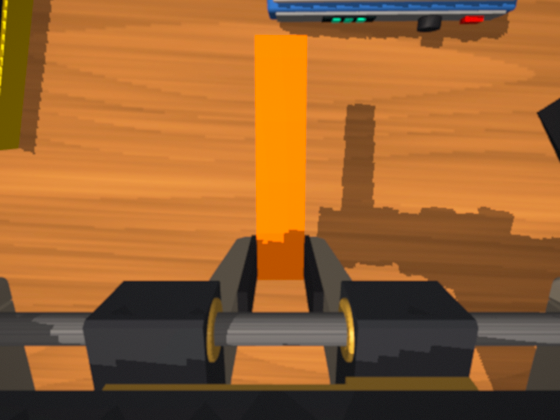

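The shim is held straight with its tip at (281,35). The heater's front edge is at the top, around rows 10–20, with its left corner at about column 268. I'll raise the arm to see the whole heater.

```bash
python3 - <<'E'
from h import *
r.move_to([0.44,0.05,0.30],Q(np.radians(3)))
c=camera_info("wrist"); im=read_camera("wrist"); save(im,"w3"); np.save("w3c.npy",c,allow_pickle=True)
hsv=cv2.cvtColor(im,cv2.COLOR_RGB2HSV)
for nm,m,z in [("plate",(hsv[...,1]<60)&(hsv[...,2]>140),.053),("blue",(hsv[...,0]>95)&(hsv[...,0]<125)&(hsv[...,1]>120),.044)]:
    for b in blobs(m,300):
        q=cv2.approxPolyDP(b[:,None],8,True)[:,0]
        print(nm,b.mean(0).round(),rect(cast(c,b,z)),q.tolist(),cast(c,q,z).round(3)[:,:2].tolist())
print(r.get_time_s())
E
```

```text
plate [287. 371.] (array([0.1332, 0.0317]), 150, 63, 94.3) [[326, 360], [283, 350], [236, 382], [269, 382], [268, 366], [284, 382], [324, 381]] [[0.149, -0.039], [0.165, 0.031], [0.099, 0.104], [0.102, 0.05], [0.133, 0.053], [0.103, 0.026], [0.108, -0.039]]
plate [ 55. 114.] (array([0.5075, 0.3421]), 41, 41, 42.8) [[44, 99], [41, 121], [65, 129], [67, 105]] [[0.525, 0.353], [0.498, 0.361], [0.489, 0.331], [0.519, 0.325]]
plate [61. 70.] (array([0.5601, 0.3267]), 59, 40, 75.2) [[40, 47], [36, 78], [82, 93], [87, 62]] [[0.585, 0.349], [0.55, 0.36], [0.535, 0.304], [0.571, 0.294]]
plate [334.  36.] (array([ 0.6092, -0.0043]), 181, 89, 92.9) [[257, 0], [257, 34], [340, 37], [308, 38], [307, 81], [401, 81], [410, 0], [346, 0], [347, 21], [329, 38], [307, 30], [305, 0]] [[0.649, 0.088], [0.613, 0.086], [0.615, -0.014], [0.612, 0.025], [0.563, 0.022], [0.569, -0.095], [0.658, -0.092], [0.654, -0.017], [0.633, -0.02], [0.613, -0.001], [0.62, 0.027], [0.652, 0.031]]
10.775
```

View pics/w3.png

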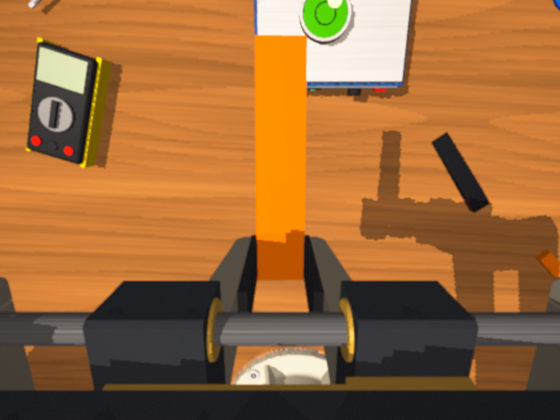

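The multimeter is at (65,105), well clear on the left, and the black shim is at (460,170) on the right. The plate's front edge is at row 81 and its right corner at (401,81). Wrist and fixed-camera estimates agree: foot at about (0.570, 0.0755), yaw about 3°.

```bash
cat >> h.py <<'E'
TH=np.radians(3); U=np.array([np.cos(TH),np.sin(TH)]); FOOT=np.array([0.570,0.0755])
def heel(s): return FOOT+(s-0.114)*U   # s: tip travel past the foot's lowest point
E
python3 - <<'E'
from h import *
p=heel(-0.035)
r.move_to([*p,0.06],Q(TH)); r.dwell(.3); f0=r.get_ft_force()
print(r.servo_line([*p,0.012],velocity=0.05,force_limit=6))
print(r.servo_line([*p,0.0028],velocity=0.012,force_limit=1.5),r.get_eef_pos(),np.round(r.get_ft_force()-f0,2))
r.open_jaws(); r.dwell(.2); z=r.get_eef_pos(); f1=r.get_ft_force(); print(z,np.round(f1,2))
r.close_gripper(); r.dwell(.2); print(r.get_grip_width()*92,np.round(r.get_ft_force()-f1,2),r.get_time_s())
c=camera_info("wrist"); im=read_camera("wrist"); save(im,"w4")
for b in blobs(orange(im),200): print(rect(cast(c,b,0.006)),b.min(0),b.max(0))
print(proj(c,[*FOOT,0]), proj(c,[*(heel(-.035)+.114*U),.0]))
im=read_camera("scene"); save(im,"sc1",(230,190,330,290),5)
E
```

```text
False
True [0.42102927 0.06767601 0.00294059] [-1.25 -1.47  5.61]
[0.42063025 0.0676075  0.00271491] [-0.04 -0.56  0.68]
25.824824760063517 [-0.24  0.95  0.41] 16.3333
(array([0.4806, 0.0709]), 109, 27, 2.7) [254  34] [306 244]
[[280.6021392  -44.87139234]] [[280.58457926  37.00737786]]
```

View pics/w4.png

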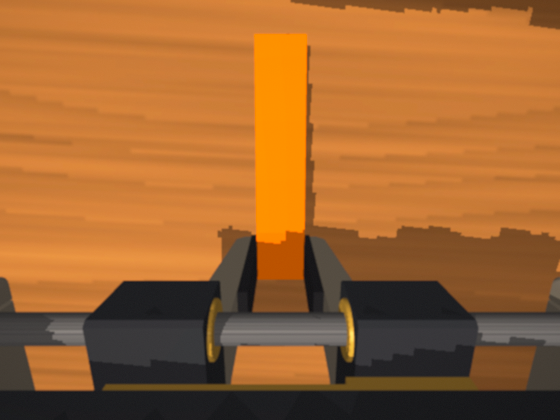

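The shim lies flat and regripped, its tip at (281,34), within 1 mm of where I predicted. Now the push, in small force-logged steps.

```bash
cat >> h.py <<'E'
Z=0.0028
def bub(n="scene"):
    im=read_camera(n); c=camera_info(n)
    h=cv2.cvtColor(im,cv2.COLOR_RGB2HSV); g=proj(c,[0.654,0,.067])[0].astype(int)
    W=30; h=h[g[1]-W:g[1]+W,g[0]-W:g[0]+W]
    m=((h[...,0]>30)&(h[...,0]<85)&(h[...,1]>60)).astype(np.uint8)
    k=max(cv2.findContours(m,cv2.RETR_EXTERNAL,cv2.CHAIN_APPROX_NONE)[0],key=cv2.contourArea)[:,0]
    full=cv2.fillPoly(np.zeros_like(m),[cv2.convexHull(k)],1)
    cen=(np.argwhere(full).mean(0))[::-1]
    w=full*np.clip(h[...,2].astype(float)-h[...,1]*0.6-90,0,None); yy,xx=np.mgrid[:2*W,:2*W]
    b=np.array([(w*xx).sum(),(w*yy).sum()])/max(w.sum(),1e-6)
    o=g-W
    return ((cast(c,b+o,.067)-cast(c,cen+o,.067))[0,:2]*1000).round(1)
def push(s,v=0.01,lim=None,f0=0):
    hit=r.servo_line([*heel(s),Z],velocity=v,force_limit=lim); f=r.get_ft_force()-f0
    p=r.get_eef_pos(); sa=(p[:2]-FOOT)@U+.114
    print(f"s {s*1e3:.1f} act {sa*1e3:.1f} hit {hit} push {-(f[:2]@U):.2f} lat {f[1]:.2f} fz {f[2]:.2f} z {p[2]*1e3:.2f} t {r.get_time_s():.1f}")
    return hit
E
python3 - <<'E'
from h import *
f0=r.get_ft_force(); np.save("f0.npy",f0); print(f0,bub(),bub("side"))
push(-.015,.03,8,f0)
for s in np.arange(-.012,.0161,.004):
    if push(s,.01,14,f0): break
print(bub(),bub("side"))
save(read_camera("scene"),"sc2",(230,190,330,290),5)
E
```

```text
[-0.13959611  0.01414274  0.89146822] [ 7.1 -5.6] [ 6.9 -5.1]
s -15.0 act -35.6 hit True push 0.77 lat -0.46 fz 4.60 z 2.71 t 16.8
s -12.0 act -35.6 hit True push 0.93 lat 0.38 fz 4.32 z 2.71 t 17.5
[ 7.1 -5.6] [ 7.1 -5. ]
```

```bash
python3 -c "
import cv2,numpy as np
cv2.imwrite('pics/cmp.png',cv2.resize(np.hstack([cv2.imread('pics/sc1.png'),cv2.imread('pics/sc2.png')]),(800,400)))"
```

```text
(no output)
```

View pics/cmp.png

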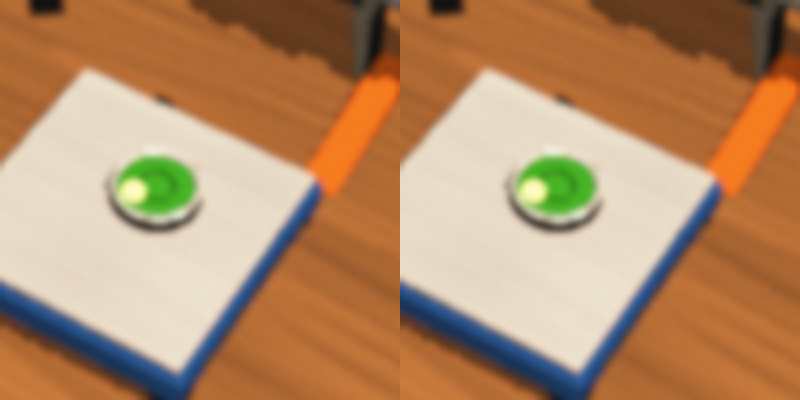

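The bubble reads about 9 mm off centre, towards the back right, as expected. The push stopped on its force limit before the shim moved, and the tool is pressing down with about 4 N. I'll relieve that and retry with gentle small steps.

```bash
python3 - <<'E'
from h import *
import h
f0=np.load("f0.npy"); p=r.get_eef_pos()
for dz in (.0003,.0006):
    r.servo_line([p[0],p[1],.0027+dz],velocity=.003); r.dwell(.2); print(dz,r.get_eef_pos()[2]*1e3,np.round(r.get_ft_force()-f0,2))
h.Z=.0033
for s in (-.034,-.032,-.030): 
    if push(s,.005,22,f0): break
E
```

```text
0.0003 2.9574836236515334 [-0.57  0.59 -0.56]
0.0006 3.2877637297099858 [ 0.25  0.38 -1.14]
s -34.0 act -33.9 hit False push -0.06 lat 0.41 fz -0.42 z 3.32 t 19.1
s -32.0 act -31.9 hit False push -0.21 lat -0.45 fz -0.89 z 3.32 t 19.7
s -30.0 act -29.9 hit False push 0.15 lat -0.44 fz -1.44 z 3.31 t 20.2
```

```bash
sed -i 's/^Z=.*/Z=0.0031/' h.py; python3 - <<'E'
from h import *
f0=np.load("f0.npy")
push(-.012,.03,22,f0)
for s in np.arange(-.009,.0181,.003):
    if push(s,.01,22,f0): break
print(bub(),bub("side"))
E
```

```text
s -12.0 act -12.0 hit False push -1.42 lat 0.07 fz -0.82 z 3.08 t 21.0
s -9.0 act -8.8 hit False push -0.60 lat -0.52 fz 0.33 z 3.13 t 21.4
s -6.0 act -5.9 hit False push -0.66 lat -0.11 fz -0.50 z 3.09 t 21.9
s -3.0 act -4.8 hit False push 5.62 lat 0.32 fz 1.79 z 2.74 t 22.3
s 0.0 act -4.8 hit False push 14.49 lat 0.66 fz 14.03 z 2.65 t 22.8
s 3.0 act -3.2 hit False push 17.12 lat -0.00 fz 16.51 z 2.46 t 23.2
s 6.0 act 2.3 hit False push 7.83 lat -0.27 fz 1.94 z 2.43 t 23.7
s 9.0 act 5.3 hit False push 9.22 lat -1.65 fz 4.35 z 2.43 t 24.1
s 12.0 act 8.4 hit False push 8.77 lat -1.86 fz 3.56 z 2.43 t 24.6
s 15.0 act 11.3 hit False push 9.42 lat -0.60 fz 4.40 z 2.42 t 25.0
s 18.0 act 14.3 hit False push 9.47 lat 0.25 fz 4.86 z 2.42 t 25.5
[ 4.1 -4. ] [ 2.4 -2.7]
```

```bash
sed -i 's/^Z=.*/Z=0.0034/' h.py; cat > go.py <<'E'
from h import *
import sys
f0=np.load("f0.npy"); a,b,st=[float(x)/1e3 for x in sys.argv[1:4]]
for i,s in enumerate(np.arange(a,b+1e-6,st)):
    hit=push(s,.008,22,f0)
    f=r.get_ft_force()-f0
    if hit or -(f[:2]@U)>float(sys.argv[4]): break
r.dwell(.6); print(bub(),bub("side"),np.round(r.get_ft_force()-f0,2))
E
python3 go.py 20 28 2 12.5
```

```text
s 20.0 act 17.2 hit False push 6.72 lat -0.43 fz -0.88 z 2.63 t 26.0
s 22.0 act 19.2 hit False push 6.74 lat -0.65 fz -0.81 z 2.61 t 26.4
s 24.0 act 21.3 hit False push 6.69 lat 0.22 fz -1.50 z 2.62 t 26.8
s 26.0 act 23.2 hit False push 5.55 lat 0.36 fz -1.06 z 2.61 t 27.2
s 28.0 act 25.4 hit False push 6.10 lat -1.44 fz -1.81 z 2.62 t 27.6
[ 2.1 -1.8] [ 0.6 -1.9] [-5.79  0.78 -1.23]
```

```bash
python3 go.py 29.5 40 1.5 9
```

```text
s 29.5 act 26.8 hit False push 6.05 lat -1.33 fz -1.18 z 2.59 t 28.6
s 31.0 act 28.3 hit False push 5.82 lat -1.02 fz -2.04 z 2.60 t 29.0
s 32.5 act 29.9 hit False push 5.55 lat -0.71 fz -1.42 z 2.60 t 29.3
s 34.0 act 31.2 hit False push 5.68 lat 0.37 fz -0.64 z 2.55 t 29.7
s 35.5 act 32.3 hit False push 7.54 lat -0.77 fz -1.17 z 2.46 t 30.0
s 37.0 act 32.7 hit False push 9.60 lat -1.06 fz 2.45 z 2.43 t 30.3
[ 0.8 -0.7] [ 0.3 -0.7] [-9.37  0.06  2.92]
```

```bash
sed -i 's/^Z=.*/Z=0.0037/' h.py; python3 go.py 37.0 38.5 0.75 10.3
```

```text
s 37.0 act 32.9 hit False push 9.19 lat -0.38 fz -1.85 z 2.56 t 31.3
s 37.8 act 33.8 hit False push 8.68 lat -0.75 fz -1.52 z 2.53 t 31.5
s 38.5 act 34.2 hit False push 9.83 lat -0.82 fz -1.38 z 2.49 t 31.8
[ 0.3 -0.2] [ 0.4 -0.2] [-9.3  -1.06 -1.87]
```

The far foot has landed: push rose from about 6 N to 9.5 N without leaning on the shim, and the bubble is centred. I'll unload the arm and release.

```bash
python3 - <<'E'
from h import *
f0=np.load("f0.npy")
r.servo_line([*heel(.0355),.0028],velocity=.01); print(np.round(r.get_ft_force()-f0,2),r.get_eef_pos())
r.open_jaws(); r.dwell(.2); p=r.get_eef_pos(); print(np.round(r.get_ft_force()-f0,2),p,r.get_grip_width())
r.servo_line([p[0],p[1],.10],velocity=.08)
r.servo_line([0.40,p[1],.25],velocity=.15); r.dwell(.5)
print(bub(),bub("side"),r.get_time_s())
c=camera_info("wrist"); im=read_camera("wrist"); 
a=read_camera("scene")[170:310,200:340]; b=read_camera("side")[150:290,240:380]
k=lambda x:cv2.resize(x,(400,400),interpolation=cv2.INTER_CUBIC)
save(np.hstack([k(a),k(b)]),"fin"); save(im,"w5")
for q in blobs(orange(im),200): print(rect(cast(c,q,0.006)))
E
```

```text
[-4.86 -1.51 -0.98] [0.49031927 0.07113503 0.00243194]
[ 0.24 -0.42 -1.21] [0.49159704 0.07139112 0.00279445] 1.0003108292512182
[ 0.2 -0.2] [ 0.5 -0.1] 37.5083
(array([0.5199, 0.0727]), 85, 27, 2.6)
```

View pics/fin.png

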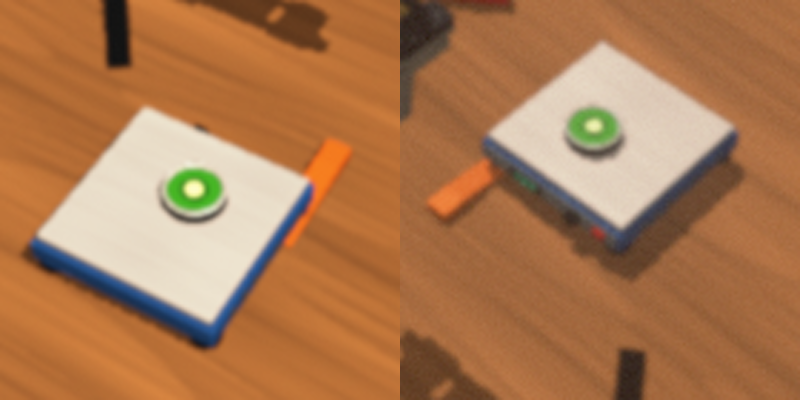

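View pics/w5.png

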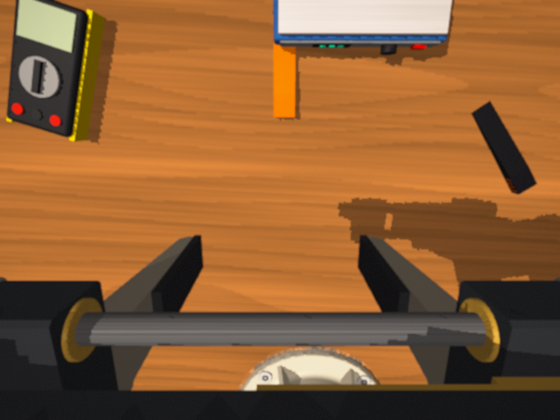

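The bubble is centred in its ring in both views. The shim is under the front left foot, its heel at (285,100) in the wrist view. The gripper is clear and nothing else has moved.

```bash
python3 -c "
from plant import r
print(r.hand_in(), r.get_time_s())"
```

```text
the job is handed in; nothing more can be done
the job is handed in; nothing more can be done
```

The job is handed in, with no verdict returned: the orange shim is under the low front left foot and released, the bubble is centred in its ring, and the push rose from about 6 N to 9.5 N as the opposite foot came down. One flaw: the tool bore down on the shim with up to about 16 N for a moment as the tip climbed under the foot, then I eased it off.

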